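# Close the gel caster by feel, lock it and hang the comb

### The arm

A 6-joint arm with a two-finger parallel gripper is mounted at the origin on a cart in front of the work surface, level with it; the furniture and walls round the work are solid. World frame = base frame: x ahead of the robot, y to its left, z up, the work surface at z = 0. Lengths are in m, angles in degrees, forces in N, time in s.
With the tool pointing down it reaches from about 0.375 to 0.975 m from the base axis. Payload 3.8 kg.
Tool frame: the origin (TCP) lies on the centre line of the jaws, within the pads' length; the fingertips stand 22 mm ahead of it and the grasp point (between the pads) lies 3 mm ahead of it; z points along the fingers, y is the line along which they close (so a half turn about z gives the same grasp; the last joint's range is limited). The gripper opens to 88 mm and grips with 3 to 60 N. Pads are 18 mm wide; open, the fingers measure 123 mm over their backs; the gripper's body (75 mm by 187 mm) begins 45 mm behind the grasp point.
Start: joints at [-78.088, 15.12, 91.902, -0, 72.978, -2.114], TCP at [0.164, -0.655, 0.261] pointing down, gripper open.
Joint ranges: [-150.88, 150.88], [-54.13, 125.18], [17.81, 147.31], [-75.09, 255.09], [0, 152.58], [-146.25, 146.25]. Speed limits (degrees/s): [147.25, 147.25, 180, 180, 180, 180].

### API

Orientations are given as [roll, pitch, yaw] about the fixed x, y, z axes, in that order (R = Rz(yaw) Ry(pitch) Rx(roll)).
In Python, from workcell import * gives the robot as it stands.
- The arm moves only by the tool arm_command, never from a script. Its argument "motion" is a list of rows, each a list of 7 numbers: the finger opening in mm, from 0 to 88.1, then the shift along the tool's x, y, z in mm, then the turn, a rotation vector about the tool's x, y, z in rad. A call has 1 to 10 rows; each row shifts and turns the commanded pose from where the row before left it, along the tool's axes as they then stand; what a row does not reach is not made up. A row lasts 1/12 s, in which the tool goes at most 41.7 mm and 7.16 degrees, less where a joint would pass 70% of its speed; a pose out of reach is approached as far as the arm can. A call is refused whole if a number of a shift passes 41.7 or a number of a turn 0.125, either way. A call with a gripper value outside its range is refused whole. The fingers move at their own pace and stop on an object; "grip_force" is the grip in N (left out, the last holds). Time passes only in rows, so rows that do not move let the fingers close. It gives the time, the measured TCP pose, the force, the opening and the grip force at its end, in the units of the state.
- get_obs(): the state, without advancing time (a new reading comes with each control period).
- camera(name): name is "side" or "top"; returns a dict with "color" (400x640x3 uint8, red, green, blue), "fov_y" (degrees; the focal length in pixels is half the picture's height over the tangent of half this angle, whatever the lens; pixels are square), "cx", "cy" (the principal point, pixels), "R" (3x3) and "t" (3): a world point X has camera coordinates R X + t. Camera axes: x right, y down, z forward; pixel columns grow to the right and rows downward; lengths in m; the calibration is good to about 2 mm. A picture is of the moment at which its call begins. There is no depth.
- finish_job(): hands the job in; it is judged then, once.
The state is a dict: "clock": time; "qpos": joint angles; "joint_vel": joint speeds; "joint_torque": joint torques, N m; "eef_pos": TCP position; "eef_rot": TCP orientation; "contact_force": force on the tool from outside, world axes, zero at the start; "ft_torque": the same for the moment, N m; "width": finger opening in m; "gripper_force": force on a finger pad.
Only numpy, scipy, OpenCV 4.12 (cv2) and the standard library are available. Lean on these libraries where they do the work, as an engineer would, in place of code of your own. Each camera call takes 0.05 s, during which the arm holds its last target. There are 200 camera calls.

### The job

Close the gel caster on the loose orange casting tray: push the sliding gate up until you feel the tray seat against the fixed end wall, without forcing it, and then press the red cam lever down to its stop to lock it. Then take the dark blue comb from the rim of the small yellow gel tank and hang it across the clamped tray, both ends fully down in the tray's pair of notches, leaving the bottle, the timer and the petri dishes where they stand.

Things in the scene. Friction and masses are not known exactly. Their poses are not given: they have to be found in the camera images.
- caster: White gel caster fixed to the bench, 246 x 116 mm. Origin on the bench under its middle; its x axis is the direction in which the gate slides to close (towards the fixed end wall), z up. The bed that the tray slides on is 14 mm above the bench; two guides 8 mm high run along the bed at y = +-47.5 mm.
- end_wall: Fixed white end wall of the caster; its origin coincides with the caster's. Its inner face is at caster x = +85 mm, 88 mm wide, top 56 mm above the bench.
- carriage (a joint): Grey carriage that carries the gate, m: 0 = fully open, grows along caster x as it closes, at most 0.076 (the tray stops it sooner). At 0 the gate's front face is at caster x = -63 mm. It stays where it is left; sliding it takes about 7 N, and clearly more force than that (12 to 18 N in all) means that it has met the tray and the tray the end wall.
- push_face (a point): Middle of the carriage's flat grey back face (74 mm wide, from 14.5 to 32.5 mm above the bench), the place to push it; moves with the carriage. The caster's bed, 14 mm high, reaches behind it.
- gate: White gate plate on the front of the carriage, 88 mm wide, top 56 mm above the bench, faces the tray. Pressing the lever fully advances it 2 mm out of the carriage, which clamps the tray; the carriage itself may give way backwards by as much. Its origin coincides with the caster's when the carriage is open (it is not on the plate).
- lever (a joint): Red cam lever on top of the carriage, rad: 0 = raised (it slopes up to the rear at 34 degrees), 0.6 = pressed down level against its stop, locked. Stiff hinge 42 mm above the bench, 40 mm in front of push_face (hinge axis across the caster); 3 to 6 N downward on the paddle turns it and it stays where it is left.
- lever_tip (a point): Middle of the upper side of the lever's paddle (20 x 24 mm), 38 mm from its hinge; moves with the lever.
- tray: Loose casting tray of transparent orange acrylic, 100 mm long (its x) x 84 mm wide (its y), open ends, side walls 5 mm thick and 40 mm high, floor 6 mm. Origin at the middle of its underside, on the caster's bed, x axis as the caster's. A notch in each side wall at tray x = +25 mm takes the comb: 14 mm wide with a flared mouth of 22 mm, 10 mm deep, its floor 30 mm above the tray's underside.
- notch_l (a point): Middle of the floor of the notch in the tray's wall on its +y side.
- notch_r (a point): Middle of the floor of the notch in the tray's wall on its -y side.
- comb: Loose dark blue gel comb, 40 g: a spine 96 mm long (its y), 10 mm thick (its x), 14 mm high, with a grip tab 40 mm long and 10 mm thick that rises 34 mm above the underside of the spine, and teeth 64 mm wide reaching 22 mm below it. Origin at the middle of the underside of the spine, z up; either end may go to either notch.
- comb_l (a point): Underside of the comb's spine 39.5 mm from its middle on its +y side, where it rests in a notch.
- comb_r (a point): The same on the comb's -y side.
- gel_tank_small: Small yellow transparent gel tank, 85 (x) x 143 (y) mm, fixed; the comb starts across its two long walls, 57 mm above its underside; it stands on a blue bench pad 2 mm thick.
- bottle_agar: Bottle with orange cap, 60 mm wide, 100 mm high, loose, to be left alone. Origin under its middle.
- timer: Off-white bench timer, 58 x 68 x 29 mm, loose, to be left alone. Origin under its middle.
- petri_stack: Stack of petri dishes, 62 mm wide, 35 mm high, loose, to be left alone. Origin under its middle.

How it is judged:
By the outcome, as a careful person would: the job done as asked, in the order asked, and still so for the second after the job is handed in, with the robot touching nothing.
It also fails if it takes over 58 s, if anything falls off the work surface, if the arm or the gripper's body presses on something with over 40 N, if the wrist force passes 120 N, or if a joint passes its speed limit or range.

## Working session

There is one attempt and no reset: what is moved stays moved. The work goes in short steps, Python scripts to look and compute and a tool call to move; the robot and the scene stay as the last step left them, time stands still between calls to the robot, and variables do not carry over. Pictures are saved under pics/ and viewed, at most 12 in all, crops included, and the job is handed in when it is done.

Besides the shell and the picture viewer there is one more tool, called after "Call:" as name(argument=value, ...), one argument or row to a line, values as JSON. arm_command: Moves the arm, as the interface text tells. Its arguments: {"type":"object","properties":{"motion":{"type":"array"},"grip_force":{"type":"number"}},"required":["motion"]}

```bash
ls; mkdir -p pics
python3 - <<'E'
from workcell import *
import cv2
for n in("side","top"):
    c=camera(n); cv2.imwrite(f"pics/{n}0.png",c["color"][:,:,::-1]); print(n,c["fov_y"],c["cx"],c["cy"],c["R"],c["t"], [k for k in c])
print(get_obs())
E
```

```text
pics
side 49.210200840802415 319.17943924404375 193.7412893780406 [[ 9.90283420e-01 -1.39063022e-01  4.72862492e-04]
 [-8.25564281e-02 -5.90623114e-01 -8.02713382e-01]
 [ 1.11907032e-01  7.94874715e-01 -5.96364824e-01]] [-0.54802513  0.16730821  1.08137531] ['color', 'fov_y', 'cx', 'cy', 'R', 't']
top 49.1424619484391 326.5156670843372 196.73945035674316 [[-0.02878356 -0.99947727 -0.01472038]
 [-0.9850415   0.03086469 -0.16953056]
 [ 0.16989628  0.00962049 -0.98541499]] [0.0916162  0.52932362 1.02702018] ['color', 'fov_y', 'cx', 'cy', 'R', 't']
{'clock': 0.1, 'qpos': array([-7.80879138e+01,  1.51641426e+01,  9.19733384e+01,  7.35799211e-04,
        7.29764663e+01, -2.11403315e+00]), 'joint_vel': array([ 0.02644102, -0.03093102, -0.16425047, -0.0361009 ,  0.09313819,
       -0.16296575]), 'joint_torque': array([ 3.77845063e-04, -5.03617287e+01, -3.58072257e+01,  7.30968174e-02,
        2.32834602e-02, -5.02714875e-05]), 'eef_pos': array([ 0.16347743, -0.65429353,  0.25952154]), 'eef_rot': array([-1.79886156e+02, -4.90599033e-03,  1.40258984e+01]), 'contact_force': array([0.75563028, 0.03671153, 0.77430624]), 'ft_torque': array([-0.00791421, -0.00741969,  0.00663703]), 'gripper_force': 0.0, 'width': 0.08836672058707866}
```

View pics/side0.png

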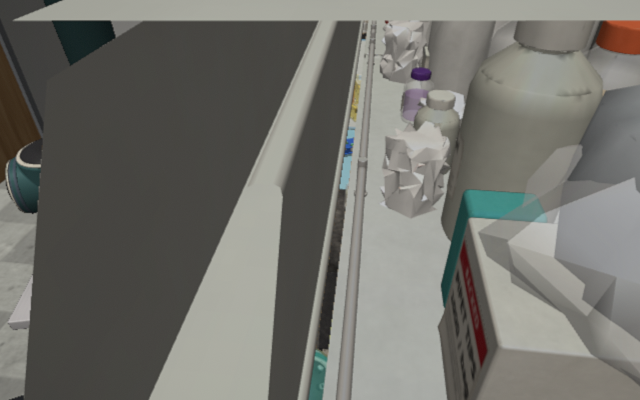

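View pics/top0.png

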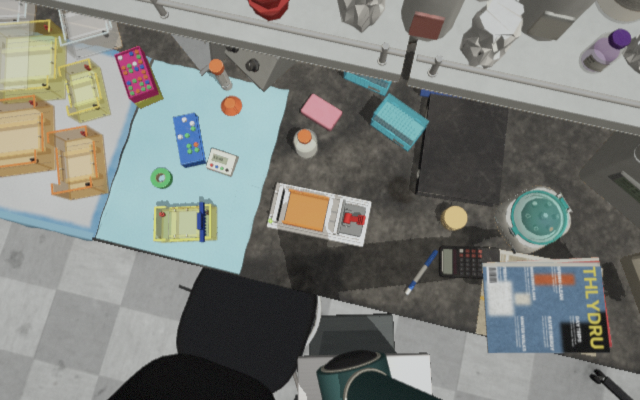

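The side view is mostly blocked by a shelf. The top view shows the caster at about (320,214), its red lever at (353,218), the orange tray at (306,211), and the comb on the yellow tank at (203,222). I'll enlarge the last two areas.

```bash
cat > h.py <<'E'
from workcell import *
import numpy as np, cv2
def ray(c,u,v,z):
    f=200/np.tan(np.radians(c["fov_y"]/2)); R=np.array(c["R"]);t=np.array(c["t"])
    d=R.T@np.array([(u-c["cx"])/f,(v-c["cy"])/f,1]); o=-R.T@t
    return o+d*(z-o[2])/d[2]
def proj(c,X):
    f=200/np.tan(np.radians(c["fov_y"]/2)); p=np.array(c["R"])@X+c["t"]; return f*p[:2]/p[2]+[c["cx"],c["cy"]]
E
python3 - <<'E'
from h import *
c=camera("top"); im=c["color"][:,:,::-1]
cv2.imwrite("pics/crop1.png",cv2.resize(im[170:260,260:380],None,fx=6.5,fy=6.5,interpolation=cv2.INTER_CUBIC))
cv2.imwrite("pics/crop2.png",cv2.resize(im[190:255,145:225],None,fx=9,fy=9,interpolation=cv2.INTER_CUBIC))
print(proj(c,get_obs()["eef_pos"]), ray(c,320,214,0),ray(c,203,222,.06))
E
```

```text
[733.31187351 364.5388463 ] [0.4957539  0.09396207 0.        ] [0.4770601  0.37440985 0.06      ]
```

View pics/crop1.png

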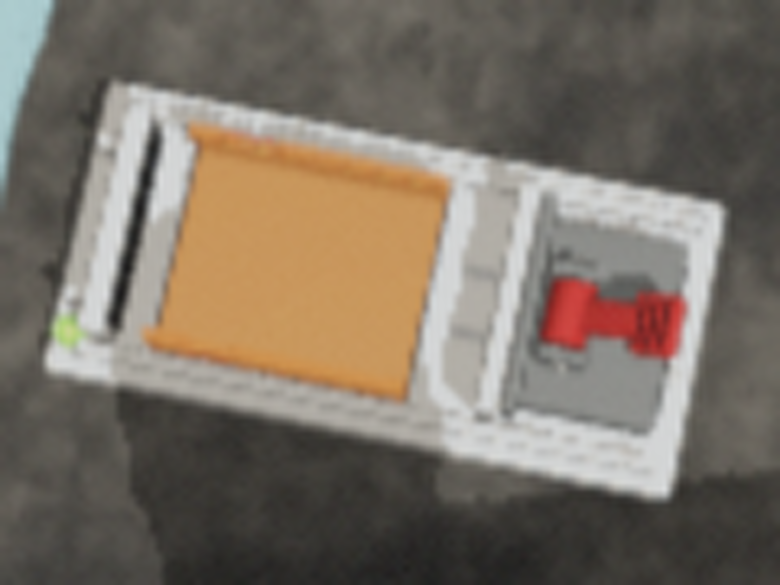

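View pics/crop2.png

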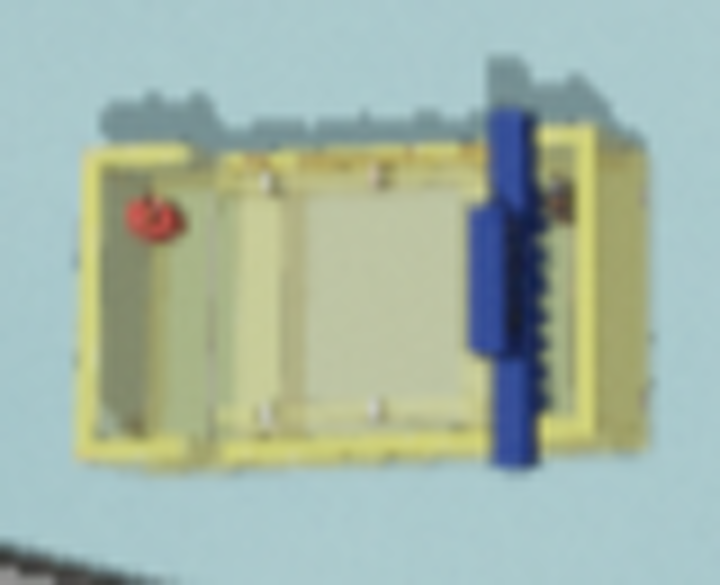

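The first crop shows the caster bed corners at crop pixels (115,85), (722,205), (670,495) and (48,372). The gate is at the right with the lever behind it, and the tray touches neither end. The second crop shows the comb spine from (512,110) to (515,468), with the tab top around (487,280).

```bash
cat >> h.py <<'E'
def un(p,s,o): return (np.array(p)+.5)/s-.5+o
E
python3 - <<'E'
from h import *
c=camera("top"); im=c["color"]
pts=[(115,85),(722,205),(670,495),(48,372)]
P=np.array([ray(c,*un(p,6.5,(260,170)),.014) for p in pts]); print(P.round(4))
print("len",[np.linalg.norm(P[i]-P[(i+1)%4]).round(4) for i in range(4)], "centre",P.mean(0))
a=(P[0]-P[1]+P[3]-P[2]);yaw=np.arctan2(a[1],a[0]);print("yaw",np.degrees(yaw))
C=P.mean(0)
def loc(p,s,o,z,C=C,yaw=yaw):
    d=ray(c,*un(p,s,o),z)-C;return np.array([d[0]*np.cos(yaw)+d[1]*np.sin(yaw),-d[0]*np.sin(yaw)+d[1]*np.cos(yaw)])*1000
print("tray corners (top z .054)",[loc(p,6.5,(260,170),.054).round(1) for p in [(190,128),(450,182),(407,398),(145,330)]])
print("carriage back top .0325",[loc(p,6.5,(260,170),.0325).round(1) for p in [(688,245),(648,433)]])
print("gate front top .056",[loc(p,6.5,(260,170),.056).round(1) for p in [(523,185),(487,415)]])
print("endwall inner top",[loc(p,6.5,(260,170),.056).round(1) for p in [(160,122),(115,332)]])
hsv=cv2.cvtColor(im,cv2.COLOR_RGB2HSV)
m=((hsv[...,0]<8)|(hsv[...,0]>172))&(hsv[...,1]>150)&(hsv[...,2]>80); m[:170]=0;m[260:]=0;m[:,:330]=0;m[:,380:]=0
v,u=np.nonzero(m);print("red",u.min(),u.max(),v.min(),v.max())
for z in(.045,.066): print("red paddle end",loc((688,325),6.5,(260,170),z).round(1), "paddle mid",loc((660,323),6.5,(260,170),z).round(1))
b=(hsv[...,0]>105)&(hsv[...,0]<130)&(hsv[...,1]>120); b[:190]=0;b[255:]=0;b[:,:190]=0;b[:,215:]=0
n,l,st,ce=cv2.connectedComponentsWithStats(b.astype(np.uint8));print(st[1:],ce[1:])
f=lambda p,z:ray(c,*un(p,9,(145,190)),z)
for z,ps in((.073,[(512,110),(515,468)]),(.093,[(487,205),(487,355)])):
    q=[f(p,z) for p in ps];d=q[0]-q[1];print(np.mean(q,0).round(4),np.linalg.norm(d).round(4),np.degrees(np.arctan2(d[1],d[0])))
E
```

```text
[[ 0.5776  0.2002  0.014 ]
 [ 0.5227 -0.0348  0.014 ]
 [ 0.4115 -0.0099  0.014 ]
 [ 0.4657  0.2271  0.014 ]]
len [np.float64(0.2414), np.float64(0.1139), np.float64(0.2432), np.float64(0.1151)] centre [0.49436979 0.09565863 0.014     ]
yaw 76.9834194835518
tray corners (top z .054) [array([ 82.6, -39.9]), array([-17.3, -38.7]), array([-17.6,  43.8]), array([82.9, 38. ])]
carriage back top .0325 [array([-109.9,  -36.1]), array([-108.2,   37.1])]
gate front top .056 [array([-44.3, -42.6]), array([-47.8,  44.3])]
endwall inner top [array([ 93.9, -39.6]), array([93.4, 41.1])]
red 343 364 213 224
red paddle end [-114.8   -4.4] paddle mid [-104.4   -3. ]
red paddle end [-113.8   -1.6] paddle mid [-103.6   -0.3]
[[198 202   7  40 211]] [[201.27962085 221.55924171]]
[0.4767 0.3739 0.073 ] 0.0952 1.6124979117562692
[0.4765 0.3748 0.093 ] 0.0391 1.1998127544793886
```

```bash
cat >> h.py <<'E'
from scipy.spatial.transform import Rotation as Ro, Slerp
import json
C0=np.array([.4944,.0957,0]);YAW=np.radians(77.0)
ux=np.array([np.cos(YAW),np.sin(YAW),0]);uy=np.array([-ux[1],ux[0],0])
def cas(x,y,z): return C0+x*ux+y*uy+[0,0,z]
def toc(p): d=np.array(p)-C0; return np.array([d@ux,d@uy,d[2]])*1000
def plan(segs,w,start=None):
    "segs: (pos m, R, nrows); prints rounded rows"
    o=get_obs(); p,R=start or (np.array(o["eef_pos"]),Ro.from_euler("xyz",o["eef_rot"],degrees=True))
    rows=[]
    for P,Q,n in segs:
        s=Slerp([0,1],Ro.concatenate([R,Q])); p0=p.copy()
        for k in range(1,n+1):
            sh=np.round(R.inv().apply(p0+(P-p0)*k/n-p)*1000,1); tv=np.round((R.inv()*s(k/n)).as_rotvec(),3)
            rows.append([w,*sh.tolist(),*tv.tolist()]); p=p+R.apply(sh)/1000; R=R*Ro.from_rotvec(tv)
    for i in range(0,len(rows),10): print(json.dumps(rows[i:i+10]).replace(" ",""))
def tool(yaw,tilt=0): return Ro.from_euler("xyz",[180,0,yaw],degrees=True)*Ro.from_rotvec([0,np.radians(tilt),0])
E
python3 - <<'E'
from h import *
plan([(cas(-.160,0,.14),tool(77,30),20),(cas(-.160,0,.043),tool(77,30),4)],0)
E
```

```text
[[0,21.5,-25.2,6.0,0.014,0.023,-0.054],[0,22.7,-24.0,6.9,0.015,0.024,-0.053],[0,23.7,-22.6,7.8,0.014,0.023,-0.054],[0,24.8,-21.2,8.7,0.014,0.024,-0.054],[0,25.6,-19.7,9.5,0.015,0.023,-0.053],[0,26.4,-18.2,10.4,0.014,0.024,-0.054],[0,27.1,-16.6,11.4,0.014,0.023,-0.054],[0,27.6,-14.9,12.1,0.014,0.023,-0.053],[0,28.2,-13.3,13.0,0.015,0.024,-0.054],[0,28.4,-11.6,13.9,0.014,0.023,-0.054]]
[[0,28.8,-9.8,14.7,0.014,0.024,-0.053],[0,28.8,-8.1,15.5,0.015,0.023,-0.054],[0,28.8,-6.2,16.2,0.014,0.024,-0.054],[0,28.8,-4.5,17.1,0.014,0.023,-0.053],[0,28.5,-2.8,17.7,0.015,0.023,-0.054],[0,28.2,-0.9,18.4,0.014,0.024,-0.054],[0,27.8,0.9,19.1,0.014,0.023,-0.053],[0,27.2,2.5,19.7,0.015,0.024,-0.054],[0,26.6,4.4,20.3,0.014,0.023,-0.053],[0,25.8,6.0,20.8,0.014,0.024,-0.054]]
[[0,-12.1,-0.0,21.0,0.0,-0.0,-0.0],[0,-12.2,-0.0,21.0,0.0,-0.0,-0.0],[0,-12.1,-0.0,21.0,0.0,-0.0,-0.0],[0,-12.1,-0.0,21.0,0.0,-0.0,-0.0]]
```

Call:
arm_command(
  motion=[
    [0,21.5,-25,6,0.014,0.023,-0.054],
    [0,22.5,-24,7,0.014,0.023,-0.054],
    [0,23.5,-22.5,8,0.014,0.023,-0.054],
    [0,25,-21,8.5,0.014,0.023,-0.054],
    [0,25.5,-19.5,9.5,0.014,0.023,-0.054],
    [0,26.5,-18,10.5,0.014,0.023,-0.054],
    [0,27,-16.5,11.5,0.014,0.023,-0.054],
    [0,27.5,-15,12,0.014,0.023,-0.054],
    [0,28,-13.5,13,0.014,0.023,-0.054],
    [0,28.5,-11.5,14,0.014,0.023,-0.054],
  ],
)

```text
clock: 1.03
eef_pos: [0.3107, -0.3571, 0.199]
eef_rot: [-175.8, -14.7, 44.7]
contact_force: [0.8, -0.1, -0.7]
width: 0.0233
gripper_force: 0.0
```

Call:
arm_command(
  motion=[
    [0,29,-10,14.5,0.014,0.023,-0.054],
    [0,29,-8,15.5,0.014,0.023,-0.054],
    [0,29,-6,16,0.014,0.023,-0.054],
    [0,29,-4.5,17,0.014,0.023,-0.054],
    [0,28.5,-3,17.5,0.014,0.023,-0.054],
    [0,28,-1,18.5,0.014,0.023,-0.054],
    [0,28,1,19,0.014,0.023,-0.054],
    [0,27,2.5,19.5,0.014,0.023,-0.054],
    [0,26.5,4.5,20.5,0.014,0.023,-0.054],
    [0,26,6,21,0.014,0.023,-0.054],
  ],
)

```text
clock: 1.87
eef_pos: [0.4574, -0.0596, 0.137]
eef_rot: [179.7, -29.4, 77.6]
contact_force: [0.4, 0.3, 0.4]
width: 0.0004
gripper_force: 0.0
```

Run:
```python
from h import *
o=get_obs();print(o["eef_pos"],o["eef_rot"],o["clock"],toc(o["eef_pos"]),o["contact_force"])
plan([(cas(-.160,0,.043),tool(77,30),5)],0)
c=camera("top");im=c["color"][:,:,::-1]
cv2.imwrite("pics/crop3.png",cv2.resize(im[170:270,260:400],None,fx=5.5,fy=5.5,interpolation=cv2.INTER_CUBIC))
```

```text
[ 0.45742094 -0.05963579  0.13704371] [179.7372432  -29.3718464   77.57441279] 1.8667 [-159.67302108    1.08833924  137.04371351] [0.41362855 0.30757776 0.44949065]
[[0,-9.3,0.1,16.4,-0.0,0.002,0.002],[0,-9.3,0.2,16.3,-0.0,0.002,0.001],[0,-9.3,0.2,16.3,-0.0,0.003,0.002],[0,-9.4,0.2,16.3,-0.0,0.002,0.002],[0,-9.5,0.2,16.3,-0.0,0.002,0.002]]
```

View pics/crop3.png

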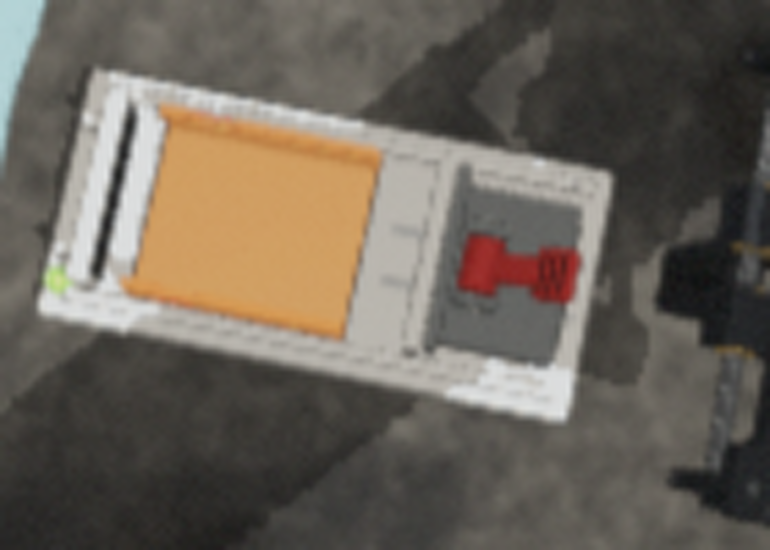

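The crop shows the closed fingers clear behind the caster, at right. The end wall strip lies right beside the tray's left edge, around (150,180), and the gate is at about (440,260). Next I'll descend and approach.

Call:
arm_command(
  motion=[
    [0,-9.5,0,16.5,0,0,0],
    [0,-9.5,0,16.5,0,0,0],
    [0,-9.5,0,16.5,0,0,0],
    [0,-9.5,0,16.5,0,0,0],
    [0,-9,0.5,16,0,0,0],
    [0,0,0,0,0,0,0],
  ],
)

```text
clock: 2.42
eef_pos: [0.4551, -0.0609, 0.0398]
eef_rot: [-179.8, -29.4, 77.2]
contact_force: [-1.5, -0.3, -0.1]
width: 0.0002
gripper_force: 0.0
```

Call:
arm_command(
  motion=[
    [0,4.4,0,2.5,0,0,0],
    [0,4.4,0,2.5,0,0,0],
    [0,4.4,0,2.5,0,0,0],
    [0,4.4,0,2.5,0,0,0],
    [0,4.4,0,2.5,0,0,0],
    [0,2.6,0,1.5,0,0,0],
    [0,2.6,0,1.5,0,0,0],
    [0,2.6,0,1.5,0,0,0],
    [0,2.6,0,1.5,0,0,0],
  ],
)

```text
clock: 3.17
eef_pos: [0.466, -0.0263, 0.0426]
eef_rot: [179.7, -29.2, 77.5]
contact_force: [-3.4, -6.2, 3.9]
width: 0.0009
gripper_force: 3.6
```

Call:
arm_command(
  motion=[
    [0,2.6,0,1.5,0,0,0],
    [0,2.6,0,1.5,0,0,0],
    [0,2.6,0,1.5,0,0,0],
    [0,2.6,0,1.5,0,0,0],
    [0,2.6,0,1.5,0,0,0],
    [0,2.6,0,1.5,0,0,0],
  ],
)

```text
clock: 3.67
eef_pos: [0.47, -0.0091, 0.0425]
eef_rot: [179.7, -29.2, 77.5]
contact_force: [-4.2, -6.5, 4.7]
width: 0.0007
gripper_force: 3.6
```

Call:
arm_command(
  motion=[
    [0,1.3,0,0.8,0,0,0],
    [0,1.3,0,0.8,0,0,0],
    [0,1.3,0,0.8,0,0,0],
  ],
)

```text
clock: 3.92
eef_pos: [0.4711, -0.0046, 0.0425]
eef_rot: [179.7, -29.2, 77.5]
contact_force: [-3.9, -6.6, 4.4]
width: 0.0004
gripper_force: 3.6
```

Call:
arm_command(
  motion=[
    [0,0.9,0,0.5,0,0,0],
    [0,0.9,0,0.5,0,0,0],
    [0,0.9,0,0.5,0,0,0],
  ],
)

```text
clock: 4.17
eef_pos: [0.4718, -0.0018, 0.0425]
eef_rot: [179.7, -29.2, 77.5]
contact_force: [-3.6, -7.4, 5.7]
width: 0.0003
gripper_force: 4.1
```

Call:
arm_command(
  motion=[
    [0,0.9,0,0.5,0,0,0],
    [0,0.9,0,0.5,0,0,0],
  ],
)

```text
clock: 4.33
eef_pos: [0.4722, 0.0002, 0.0425]
eef_rot: [179.7, -29.2, 77.5]
contact_force: [-4.3, -7.8, 5.5]
width: 0.0002
gripper_force: 4.1
```

Call:
arm_command(
  motion=[
    [0,0.9,0,0.5,0,0,0],
    [0,0.9,0,0.5,0,0,0],
  ],
)

```text
clock: 4.5
eef_pos: [0.4727, 0.0022, 0.0425]
eef_rot: [179.7, -29.2, 77.5]
contact_force: [-4.4, -7.7, 5.7]
width: 0.0005
gripper_force: 4.1
```

Call:
arm_command(
  motion=[
    [0,0.9,0,0.5,0,0,0],
  ],
)

```text
clock: 4.58
eef_pos: [0.4729, 0.0032, 0.0425]
eef_rot: [179.7, -29.2, 77.5]
contact_force: [-3.8, -7.8, 4.5]
width: 0.0003
gripper_force: 4.1
```

Call:
arm_command(
  motion=[
    [0,0.9,0,0.5,0,0,0],
  ],
)

```text
clock: 4.67
eef_pos: [0.4731, 0.0042, 0.0425]
eef_rot: [179.7, -29.2, 77.5]
contact_force: [-4.8, -6.5, 4.2]
width: 0.0
gripper_force: 4.1
```

Call:
arm_command(
  motion=[
    [0,0.9,0,0.5,0,0,0],
    [0,0.9,0,0.5,0,0,0],
  ],
)

```text
clock: 4.83
eef_pos: [0.4736, 0.0062, 0.0425]
eef_rot: [179.7, -29.2, 77.5]
contact_force: [-3.4, -6.9, 5.4]
width: 0.0003
gripper_force: 4.1
```

Call:
arm_command(
  motion=[
    [0,0.9,0,0.5,0,0,0],
  ],
)

```text
clock: 4.92
eef_pos: [0.4739, 0.0072, 0.0425]
eef_rot: [179.7, -29.2, 77.5]
contact_force: [-2.6, -7.8, 5.2]
width: 0.0005
gripper_force: 4.1
```

Call:
arm_command(
  motion=[
    [0,0.9,0,0.5,0,0,0],
  ],
)

```text
clock: 5.0
eef_pos: [0.4741, 0.0082, 0.0425]
eef_rot: [179.7, -29.2, 77.5]
contact_force: [-4.3, -7.7, 3.7]
width: 0.0002
gripper_force: 4.1
```

Call:
arm_command(
  motion=[
    [0,0.9,0,0.5,0,0,0],
    [0,0.9,0,0.5,0,0,0],
  ],
)

```text
clock: 5.17
eef_pos: [0.4746, 0.0102, 0.0425]
eef_rot: [179.7, -29.2, 77.5]
contact_force: [-2.9, -7.9, 4.8]
width: 0.0003
gripper_force: 4.1
```

Run:
```python
from h import *
c=camera("top");im=c["color"][:,:,::-1]
cv2.imwrite("pics/crop4.png",cv2.resize(im[170:270,260:380],None,fx=6,fy=6,interpolation=cv2.INTER_CUBIC))
```

```text
(no output)
```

View pics/crop4.png

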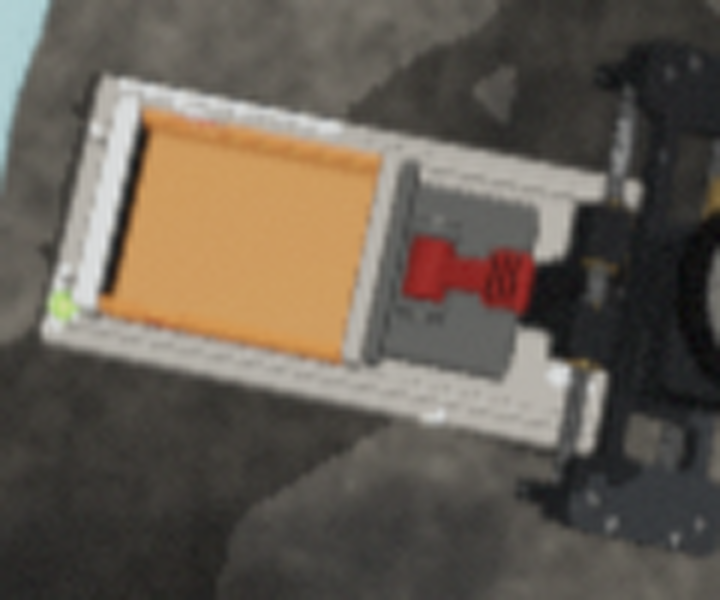

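The crop shows the gate now touching the tray's right end, at about (365,260). The end wall is the white strip at (115,200), and only a thin dark gap is left between it and the tray. I'll keep going in small steps.

Call:
arm_command(
  motion=[
    [0,0.9,0,0.5,0,0,0],
  ],
)

```text
clock: 5.3
eef_pos: [0.4748, 0.0112, 0.0425]
eef_rot: [179.7, -29.2, 77.5]
contact_force: [-4.0, -8.3, 5.6]
width: 0.0003
gripper_force: 4.8
```

Call:
arm_command(
  motion=[
    [0,0.9,0,0.5,0,0,0],
  ],
)

```text
clock: 5.38
eef_pos: [0.475, 0.0116, 0.0425]
eef_rot: [179.7, -29.1, 77.5]
contact_force: [-8.6, -15.5, 10.2]
width: 0.0006
gripper_force: 8.3
```

Call:
arm_command(
  motion=[
    [0,0.9,0,0.5,0,0,0],
  ],
)

```text
clock: 5.47
eef_pos: [0.4751, 0.0118, 0.0425]
eef_rot: [179.6, -29.0, 77.6]
contact_force: [-11.5, -20.6, 12.0]
width: 0.0009
gripper_force: 11.1
```

The force rose to about 23 N while motion stopped, so the tray is seated. I'll back off and lift.

Call:
arm_command(
  motion=[
    [0,-4,0,-2,0,0,0],
    [0,-15,0,-9,0,0,0],
    [0,-15,0,-9,0,0,0],
    [0,13,0,-25,0,-0.1,0],
    [0,11,0,-28,0,-0.12,0],
    [0,8,0,-28,0,-0.12,0],
    [0,3,0,-15,0,-0.12,0],
    [0,0,0,0,0,-0.05,0],
  ],
)

```text
clock: 6.13
eef_pos: [0.4694, -0.0256, 0.149]
eef_rot: [179.2, -0.4, 77.4]
contact_force: [0.1, 0.1, 0.3]
width: 0.0003
gripper_force: 0.0
```

Run:
```python
from h import *
c=camera("top");im=c["color"][:,:,::-1]
o=get_obs();print(o["eef_pos"],o["eef_rot"],toc(o["eef_pos"]),o["contact_force"])
hsv=cv2.cvtColor(c["color"],cv2.COLOR_RGB2HSV)
m=((hsv[...,0]<8)|(hsv[...,0]>172))&(hsv[...,1]>150)&(hsv[...,2]>60); m[:190]=0;m[240:]=0;m[:,:310]=0;m[:,370:]=0
v,u=np.nonzero(m);print("red",u.min(),u.max(),v.min(),v.max(), [ (x,v[u==x].min(),v[u==x].max()) for x in range(u.min(),u.max()+1)])
cv2.imwrite("pics/crop5.png",cv2.resize(im[170:270,260:380],None,fx=6,fy=6,interpolation=cv2.INTER_CUBIC))
```

```text
[ 0.46804807 -0.02456387  0.14688627] [179.46294948  -0.42385523  77.48780884] [-123.1094053    -1.37694772  146.88627491] [-0.69590451  1.14574406 -0.2965055 ]
red 327 347 210 220 [(327, np.int64(215), np.int64(218)), (328, np.int64(211), np.int64(218)), (329, np.int64(210), np.int64(219)), (330, np.int64(210), np.int64(219)), (331, np.int64(210), np.int64(219)), (332, np.int64(210), np.int64(219)), (333, np.int64(210), np.int64(218)), (334, np.int64(211), np.int64(217)), (335, np.int64(213), np.int64(217)), (336, np.int64(213), np.int64(217)), (337, np.int64(213), np.int64(217)), (338, np.int64(213), np.int64(218)), (339, np.int64(213), np.int64(218)), (340, np.int64(213), np.int64(219)), (341, np.int64(213), np.int64(220)), (342, np.int64(212), np.int64(220)), (343, np.int64(212), np.int64(220)), (344, np.int64(212), np.int64(220)), (345, np.int64(212), np.int64(220)), (346, np.int64(213), np.int64(220)), (347, np.int64(213), np.int64(216))]
```

View pics/crop5.png

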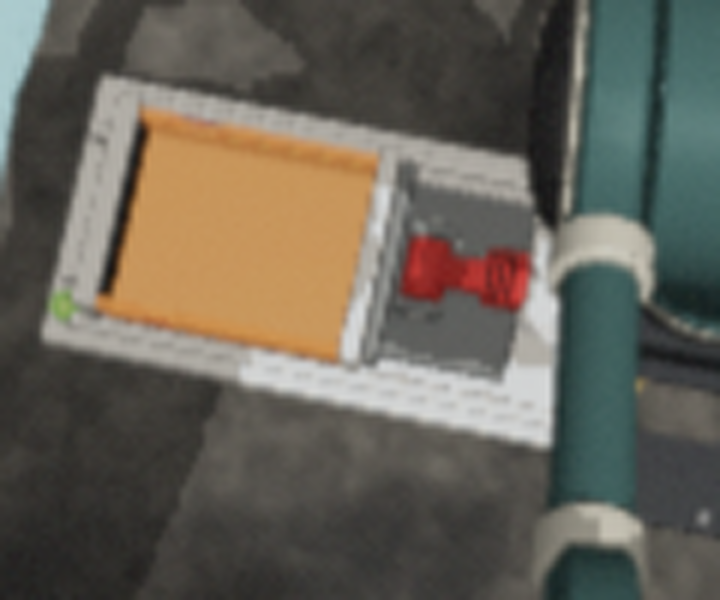

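The tray is now against the end wall, with corners near (145,108), (380,155), (340,360) and (97,305). The paddle centre is at about (508,279), and the lever is still raised.

Run:
```python
from h import *
c=camera("top")
q=lambda p,z:ray(c,*un(p,6,(260,170)),z)
print("paddle",toc(q((508,279),.063)).round(1), "hinge",toc(q((430,268),.047)).round(1))
P=[q(p,.054) for p in [(145,108),(380,155),(340,360),(97,305)]]
print("tray",[toc(p).round(1)[:2] for p in P])
print("back",[toc(q(p,.0325)).round(1)[:2] for p in [(535,200),(503,378)]])
t=np.array(get_obs()["eef_pos"])
d=toc(q((508,279),.063))-toc(t);print("shift tool x,y",d[0],-d[1])
```

```text
paddle [-62.8  -0.3  63. ] hinge [-31.   -0.7  47. ]
tray [array([ 95.6, -41.6]), array([ -2.2, -41.1]), array([-3. , 43.7]), array([97.4, 41.1])]
back [array([-67.5, -38.7]), array([-68.6,  36. ])]
shift tool x,y 60.41411637990776 0.5597078985956229
```

Call:
arm_command(
  motion=[
    [0,20,0.5,0,0,0.005,0],
    [0,20,0,0,0,0,0],
    [0,18,0,0,0,0,0],
    [0,0,0,16,0,0,0],
    [0,0,0,16,0,0,0],
    [0,0,0,13,0,0,0],
    [0,0,0,0,0,0,0],
  ],
)

```text
clock: 6.82
eef_pos: [0.4749, 0.0308, 0.095]
eef_rot: [-179.6, -0.9, 77.3]
contact_force: [-0.6, 0.7, 0.0]
width: 0.0006
gripper_force: 0.0
```

Call:
arm_command(
  motion=[
    [0,0,0,4,0,0,0],
    [0,0,0,4,0,0,0],
    [0,0,0,4,0,0,0],
    [0,0,0,4,0,0,0],
    [0,0,0,3,0,0,0],
    [0,0,0,3,0,0,0],
  ],
)

```text
clock: 7.32
eef_pos: [0.4797, 0.0309, 0.0779]
eef_rot: [179.8, -0.9, 77.3]
contact_force: [-0.9, -3.1, 3.9]
width: 0.0003
gripper_force: 1.8
```

Call:
arm_command(
  motion=[
    [0,0,0,2,0,0,0],
    [0,0,0,2,0,0,0],
    [0,0,0,2,0,0,0],
  ],
)

```text
clock: 7.57
eef_pos: [0.4792, 0.0316, 0.0712]
eef_rot: [179.8, -0.9, 77.3]
contact_force: [-0.0, -2.5, 2.4]
width: 0.0005
gripper_force: 1.3
```

Call:
arm_command(
  motion=[
    [0,0,0,1.5,0,0,0],
    [0,0,0,1.5,0,0,0],
  ],
)

```text
clock: 7.73
eef_pos: [0.479, 0.0316, 0.0681]
eef_rot: [179.9, -0.9, 77.4]
contact_force: [-0.7, -2.2, 8.8]
width: 0.0005
gripper_force: 4.9
```

Call:
arm_command(
  motion=[
    [0,0,0,1,0,0,0],
    [0,0,0,0,0,0,0],
  ],
)

```text
clock: 7.9
eef_pos: [0.4791, 0.0316, 0.068]
eef_rot: [179.9, -0.9, 77.4]
contact_force: [-2.3, -3.0, 10.1]
width: 0.0004
gripper_force: 5.0
```

Call:
arm_command(
  motion=[
    [0,0,0,1,0,0,0],
    [0,0,0,1,0,0,0],
  ],
)

```text
clock: 8.07
eef_pos: [0.4793, 0.0315, 0.0674]
eef_rot: [179.9, -0.9, 77.4]
contact_force: [-10.3, -3.9, 30.0]
width: 0.0005
gripper_force: 14.9
```

Call:
arm_command(
  motion=[
    [0,0,0,1,0,0,0],
    [0,0,0,0,0,0,0],
  ],
)

```text
clock: 8.23
eef_pos: [0.4793, 0.0315, 0.0673]
eef_rot: [179.9, -0.9, 77.4]
contact_force: [-10.7, -3.4, 29.2]
width: 0.0006
gripper_force: 14.8
```

The lever is at its stop: the force reached 30 N with no further travel. I'll lift and move to the comb.

Run:
```python
from h import *
plan([(np.array([.4793,.0315,.19]),tool(77.4),4),(np.array([.4766,.3743,.19]),tool(181.4),16),(np.array([.4766,.3743,.10]),tool(181.4),4)],50)
```

```text
[[50,0.5,0.0,-30.7,0.0,-0.004,-0.0],[50,0.3,0.1,-30.6,0.001,-0.004,-0.0],[50,0.2,-0.0,-30.7,0.0,-0.003,-0.0],[50,0.2,-0.0,-30.6,0.0,-0.004,-0.0],[50,20.9,-4.8,-0.0,0.0,0.0,-0.113],[50,21.3,-2.5,-0.0,0.0,0.0,-0.114],[50,21.4,-0.0,-0.0,0.0,0.0,-0.113],[50,21.3,2.4,-0.0,0.0,0.0,-0.114],[50,20.9,4.8,-0.0,0.0,0.0,-0.113],[50,20.2,7.1,-0.0,0.0,0.0,-0.114]]
[[50,19.2,9.4,-0.0,0.0,0.0,-0.113],[50,18.1,11.5,-0.0,0.0,0.0,-0.114],[50,16.7,13.4,-0.0,0.0,0.0,-0.113],[50,15.0,15.3,-0.0,0.0,0.0,-0.114],[50,13.2,16.9,-0.0,0.0,0.0,-0.113],[50,11.2,18.2,-0.0,0.0,0.0,-0.113],[50,9.1,19.4,-0.0,0.0,0.0,-0.114],[50,6.8,20.3,-0.0,0.0,0.0,-0.113],[50,4.5,21.0,-0.0,0.0,0.0,-0.114],[50,2.1,21.3,-0.0,0.0,0.0,-0.113]]
[[50,-0.0,0.0,22.5,0.0,0.0,-0.0],[50,-0.0,0.0,22.5,0.0,0.0,-0.0],[50,-0.0,0.0,22.5,0.0,0.0,-0.0],[50,-0.0,0.0,22.5,0.0,0.0,-0.0]]
```

Call:
arm_command(
  motion=[
    [0,0,0,-8,0,0,0],
    [0,0,0,-30,0,0,0],
    [0,0.5,0,-40,0,-0.008,0],
    [50,0.5,0,-40,0,-0.008,0],
    [50,21,-5,0,0,0,-0.113],
    [50,21.5,-2.5,0,0,0,-0.113],
    [50,21.5,0,0,0,0,-0.113],
    [50,21.5,2.5,0,0,0,-0.113],
    [50,21,5,0,0,0,-0.113],
    [50,20,7,0,0,0,-0.113],
  ],
)

```text
clock: 9.07
eef_pos: [0.4768, 0.1617, 0.1813]
eef_rot: [180.0, 0.0, 116.5]
contact_force: [1.3, 0.3, -1.1]
width: 0.0447
gripper_force: 0.0
```

Run:
```python
from h import *
c=camera("top");im=c["color"][:,:,::-1]
cv2.imwrite("pics/crop6.png",cv2.resize(im[170:270,260:380],None,fx=6,fy=6,interpolation=cv2.INTER_CUBIC))
plan([(np.array([.4766,.3743,.185]),tool(181.4),11),],50)
```

```text
[[50,17.0,8.6,-0.3,0.0,-0.0,-0.102],[50,16.1,10.3,-0.3,0.0,-0.0,-0.103],[50,14.9,11.8,-0.2,0.001,-0.0,-0.102],[50,13.6,13.4,-0.3,-0.0,-0.0,-0.103],[50,12.2,14.6,-0.3,0.0,-0.0,-0.102],[50,10.7,15.9,-0.3,0.0,-0.0,-0.102],[50,9.0,16.8,-0.3,0.001,-0.001,-0.103],[50,7.1,17.6,-0.3,-0.0,0.0,-0.102],[50,5.4,18.3,-0.3,0.0,0.0,-0.103],[50,3.4,18.8,-0.4,0.0,0.0,-0.102]]
[[50,1.6,19.0,-0.3,0.001,0.0,-0.102]]
```

Call:
arm_command(
  motion=[
    [50,17,8.5,0,0,0,-0.102],
    [50,16,10.5,0,0,0,-0.102],
    [50,15,12,0,0,0,-0.102],
    [50,13.5,13.5,0,0,0,-0.102],
    [50,12,14.5,0,0,0,-0.102],
    [50,10.5,16,0,0,0,-0.102],
    [50,9,17,0,0,0,-0.102],
    [50,7,17.5,0,0,0,-0.102],
    [50,5.5,18.5,0,0,0,-0.102],
    [50,3.5,19,0,0,0,-0.102],
  ],
)

```text
clock: 9.95
eef_pos: [0.48, 0.352, 0.1809]
eef_rot: [-179.9, -0.0, 174.8]
contact_force: [-0.1, 0.8, -0.6]
width: 0.0499
gripper_force: 0.0
```

Call:
arm_command(
  motion=[
    [50,1.5,19,0,0,0,-0.102],
    [50,0,0,0,0,0,0],
  ],
)

```text
clock: 10.12
eef_pos: [0.4805, 0.373, 0.1811]
eef_rot: [180.0, 0.0, -179.3]
contact_force: [0.2, 0.6, 0.5]
width: 0.0499
gripper_force: 0.0
```

Run:
```python
from h import *
o=get_obs();print(o["eef_pos"],o["eef_rot"],o["width"])
plan([(np.array([.4766,.3743,.097]),tool(181.4),5),],50)
c=camera("top");im=c["color"][:,:,::-1]
cv2.imwrite("pics/crop7.png",np.hstack([cv2.resize(cv2.imread("pics/crop6.png"),(480,400)),cv2.resize(im[180:280,150:240],(360,400))]))
```

```text
[0.48049028 0.37298826 0.18113213] [ 1.79967660e+02  4.05955995e-02 -1.79300897e+02] 0.04986478697761863
[[50,0.8,0.3,16.8,0.0,0.0,-0.002],[50,0.8,0.2,16.9,0.0,0.0,-0.003],[50,0.8,0.3,16.8,0.0,0.0,-0.002],[50,0.7,0.3,16.8,0.0,0.001,-0.003],[50,0.8,0.2,16.8,0.001,-0.0,-0.002]]
```

View pics/crop7.png

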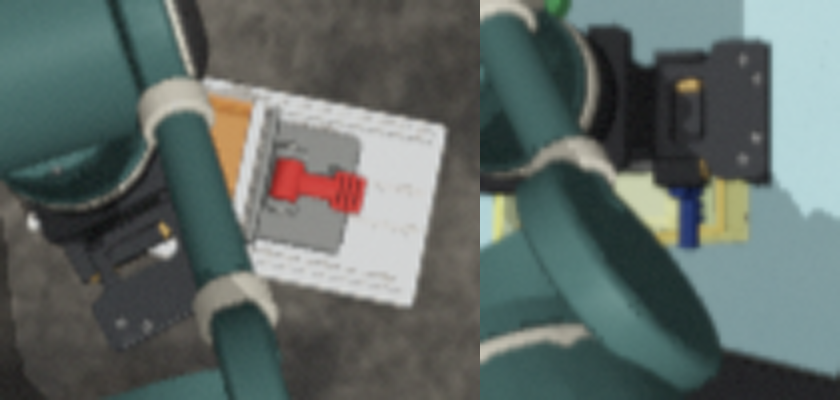

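In the left half the lever is level, with the paddle overhanging the carriage's back. In the right half the comb's near end, at (688,215), lies under the jaws. I'll descend and grip.

Call:
arm_command(
  motion=[
    [50,1,0.3,17,0,0,-0.003],
    [50,1,0.3,17,0,0,-0.003],
    [50,0.7,0.3,17,0,0,-0.003],
    [50,0.7,0.2,17,0,0,-0.003],
    [50,0.5,0.2,16,0,0,0],
    [50,0,0,0,0,0,0],
  ],
)

```text
clock: 10.67
eef_pos: [0.4745, 0.3686, 0.0937]
eef_rot: [-179.7, -0.3, -179.0]
contact_force: [-0.6, -0.2, -1.1]
width: 0.0499
gripper_force: 0.0
```

Call:
arm_command(
  grip_force=12,
  motion=[
    [8,0,0,0,0,0,0],
    [8,0,0,0,0,0,0],
    [8,0,0,0,0,0,0],
    [8,0,0,0,0,0,0],
    [4,0,0,0,0,0,0],
    [4,0,0,0,0,0,0],
  ],
)

```text
clock: 11.17
eef_pos: [0.4777, 0.372, 0.0988]
eef_rot: [180.0, 0.2, -178.8]
contact_force: [-0.4, 0.5, -0.1]
width: 0.012
gripper_force: 0.5
```

Call:
arm_command(
  motion=[
    [4,0,0,0,0,0,0],
    [4,0,0,0,0,0,0],
    [4,0,0,0,0,0,0],
    [4,0,0,0,0,0,0],
  ],
)

```text
clock: 11.5
eef_pos: [0.4777, 0.372, 0.0987]
eef_rot: [-180.0, 0.2, -178.8]
contact_force: [-0.2, -2.3, 4.5]
width: 0.0096
gripper_force: 12.0
```

Call:
arm_command(
  motion=[
    [4,0,0,-5,0,0,0],
    [4,0,0,-10,0,0,0],
    [4,0,0,-20,0,0,0],
    [4,0,0,-25,0,0,0],
    [4,0,0,-10,0,0,0],
    [4,0,0,0,0,0,0],
    [4,0,0,0,0,0,0],
  ],
)

```text
clock: 12.08
eef_pos: [0.4775, 0.3719, 0.1685]
eef_rot: [180.0, 0.2, -178.8]
contact_force: [-0.2, -0.3, -1.3]
width: 0.01
gripper_force: 12.0
```

Run:
```python
from h import *
c=camera("top");im=c["color"][:,:,::-1]
cv2.imwrite("pics/crop8.png",cv2.resize(im[175:240,265:340],None,fx=9,fy=9,interpolation=cv2.INTER_CUBIC))
```

View pics/crop8.png

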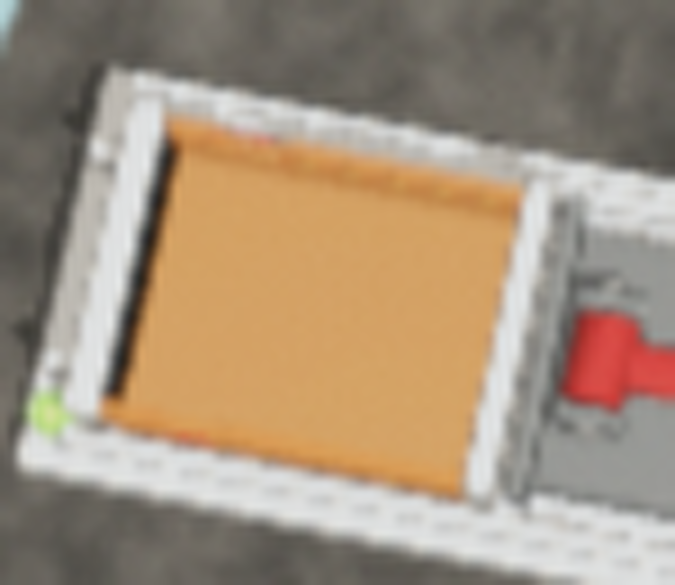

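The end wall strip runs from (135,100) to (95,410). The tray's top corners are at about (165,118), (525,190), (465,495) and (102,405). Reddish notch edges show near (262,138) and (195,438).

Run:
```python
from h import *
import cv2
c=camera("top");q=lambda p,z:ray(c,*un(p,9,(265,175)),z)
P=np.array([q(p,.054) for p in [(165,120),(525,190),(465,497),(102,405)]])
print([toc(p).round(1)[:2] for p in P])
im=cv2.imread("pics/crop8.png"); hsv=cv2.cvtColor(im,cv2.COLOR_BGR2HSV)
m=((hsv[...,0]<11)|(hsv[...,0]>170))&(hsv[...,1]>70); m[:,520:]=0
n,l,st,ce=cv2.connectedComponentsWithStats(m.astype(np.uint8))
for s,k in zip(st[1:],ce[1:]):
    if s[4]>40: print(s,k.round(0),toc(q(k,.044)).round(1),toc(q(k,.054)).round(1), toc(q((s[0],k[1]),.05)).round(1),toc(q((s[0]+s[2],k[1]),.05)).round(1))
print("wall dir", np.degrees(np.arctan2(*(P[0]-P[1])[[1,0]])),np.degrees(np.arctan2(*(P[3]-P[2])[[1,0]])))
```

```text
[array([ 97.5, -40.4]), array([ -2.3, -40.5]), array([-3.1, 44.2]), array([97.5, 39. ])]
[249 135  29   9 140] [263. 139.] [ 71.6 -42.2  44. ] [ 70.4 -40.5  54. ] [ 74.5 -40.5  50. ] [ 66.8 -42.   50. ]
[176 435  35  15 209] [191. 442.] [73.2 43.3 44. ] [71.9 44.1 54. ] [76.4 44.6 50. ] [67.1 42.8 50. ]
wall dir 77.04856188443232 74.0503472876752
```

Run:
```python
from h import *
plan([(cas(.0724,-.0005,.168),tool(167),10)],4)
print(cas(.0724,-.0005,.0837))
```

```text
[[4,-3.1,-20.6,-0.1,-0.0,0.0,0.025],[4,-3.5,-20.4,-0.1,-0.0,0.0,0.024],[4,-4.1,-20.4,-0.1,-0.001,0.0,0.025],[4,-4.6,-20.3,-0.2,0.0,0.0,0.025],[4,-5.1,-20.2,-0.1,0.0,0.0,0.025],[4,-5.6,-20.0,-0.1,-0.0,0.0,0.024],[4,-6.0,-19.9,-0.2,-0.0,0.0,0.025],[4,-6.6,-19.7,-0.1,-0.001,0.0,0.025],[4,-7.0,-19.6,-0.2,0.0,0.0,0.024],[4,-7.5,-19.4,-0.1,0.0,0.0,0.025]]
[0.51117364 0.16613192 0.0837    ]
```

Call:
arm_command(
  motion=[
    [4,-3,-20.5,0,0,0,0.025],
    [4,-3.5,-20.5,0,0,0,0.025],
    [4,-4,-20.5,0,0,0,0.025],
    [4,-4.5,-20.3,0,0,0,0.025],
    [4,-5,-20.2,0,0,0,0.025],
    [4,-5.5,-20,0,0,0,0.025],
    [4,-6,-20,0,0,0,0.025],
    [4,-6.5,-19.5,0,0,0,0.024],
    [4,-7,-19.5,0,0,0,0.024],
    [4,-7.5,-19.5,0,0,0,0.024],
  ],
)

```text
clock: 13.02
eef_pos: [0.51, 0.1654, 0.1661]
eef_rot: [-179.9, -0.1, 167.0]
contact_force: [-1.0, 0.3, -0.4]
width: 0.0098
gripper_force: 12.0
```

Call:
arm_command(
  motion=[
    [4,0,0,15,0,0,0],
    [4,0,0,15,0,0,0],
    [4,0,0,12,0,0,0],
    [4,0,0,0,0,0,0],
    [4,0,0,0,0,0,0],
  ],
)

```text
clock: 13.43
eef_pos: [0.5098, 0.1664, 0.1242]
eef_rot: [-179.9, -0.1, 167.0]
contact_force: [-0.1, -0.1, -0.2]
width: 0.0096
gripper_force: 12.0
```

Run:
```python
from h import *
o=get_obs();print(o["eef_pos"],o["eef_rot"],o["contact_force"],o["width"])
plan([(cas(.0724,-.0005,.110),tool(167),2)],4)
c=camera("top");im=c["color"][:,:,::-1]
cv2.imwrite("pics/crop9.png",cv2.resize(im[165:245,255:345],None,fx=8,fy=7.4,interpolation=cv2.INTER_CUBIC))
```

```text
[0.5097527  0.16641375 0.12421547] [-1.79877455e+02 -9.81600081e-02  1.67031001e+02] [-0.07714513 -0.07098073 -0.16788287] 0.009610828099673223
[[4,-0.7,0.0,7.1,-0.001,-0.001,0.0],[4,-0.8,0.1,7.1,-0.001,-0.001,0.001]]
```

View pics/crop9.png

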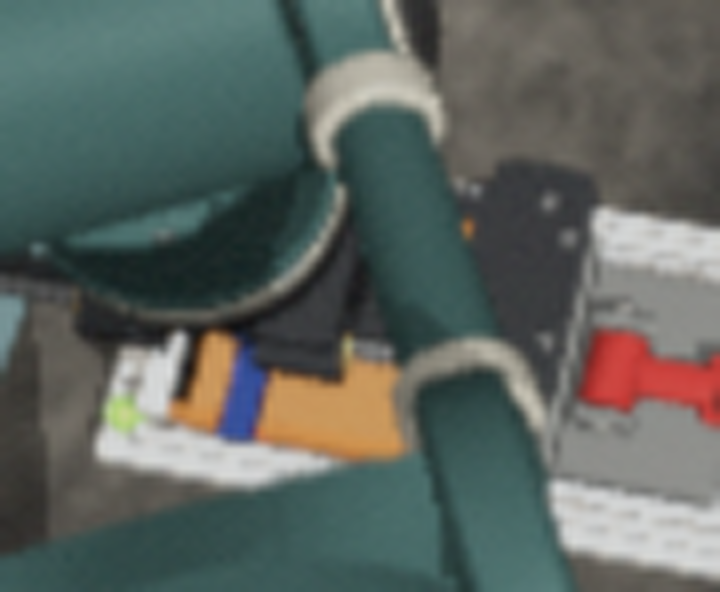

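The comb's near end shows at (221–255, 437), with its spine running up to about (250,350). From this I can check its alignment in the camera's own frame.

Run:
```python
from h import *
c=camera("top")
hsv=cv2.cvtColor(c["color"],cv2.COLOR_RGB2HSV)
b=(hsv[...,0]>105)&(hsv[...,0]<130)&(hsv[...,1]>120); b[:205]=0;b[228:]=0;b[:,:275]=0;b[:,295:]=0
for r in range(205,228):
    u=np.nonzero(b[r])[0]
    if len(u): print(r,u.min(),u.max(),toc(ray(c,u.mean(),r,.0985)).round(1)[:2])
print(toc(get_obs()["eef_pos"]))
```

```text
210 285 285 [74.8 17.1]
211 285 285 [74.3 19.4]
212 285 285 [73.8 21.7]
213 285 286 [72.2 23.7]
214 285 287 [70.5 25.8]
215 284 287 [71.2 28.3]
216 284 286 [71.8 30.8]
217 284 286 [71.3 33.1]
218 284 286 [70.8 35.4]
219 284 286 [70.3 37.6]
220 283 285 [72.1 40.4]
221 283 285 [71.6 42.6]
222 283 285 [71.1 44.9]
223 284 285 [69.5 47. ]
[ 73.26492419  -0.42539594 126.15721203]
```

Call:
arm_command(
  motion=[
    [4,0,0.5,10,0,0,0],
    [4,0,0,10,0,0,0],
    [4,0,0,6,0,0,0],
    [4,0,0,3,0,0,0],
    [4,0,0,2,0,0,0],
    [4,0,0,2,0,0,0],
    [4,0,0,0,0,0,0],
  ],
)

```text
clock: 14.12
eef_pos: [0.5112, 0.1671, 0.0927]
eef_rot: [-180.0, 0.1, 167.0]
contact_force: [0.3, -0.9, -0.7]
width: 0.0101
gripper_force: 12.0
```

Call:
arm_command(
  motion=[
    [4,0,0,2,0,0,0],
    [4,0,0,2,0,0,0],
    [4,0,0,2,0,0,0],
    [4,0,0,0,0,0,0],
  ],
)

```text
clock: 14.45
eef_pos: [0.5112, 0.167, 0.0868]
eef_rot: [-180.0, 0.1, 167.0]
contact_force: [-0.4, -0.0, -0.6]
width: 0.0097
gripper_force: 12.0
```

Call:
arm_command(
  motion=[
    [4,0,0,1,0,0,0],
    [4,0,0,1,0,0,0],
    [4,0,0,0,0,0,0],
  ],
)

```text
clock: 14.7
eef_pos: [0.5113, 0.1671, 0.0849]
eef_rot: [-180.0, 0.1, 167.0]
contact_force: [-0.1, -0.5, -0.8]
width: 0.0098
gripper_force: 12.0
```

Call:
arm_command(
  motion=[
    [4,0,0,1,0,0,0],
    [4,0,0,0,0,0,0],
  ],
)

```text
clock: 14.87
eef_pos: [0.5114, 0.1671, 0.084]
eef_rot: [-180.0, 0.1, 167.0]
contact_force: [0.2, 0.9, -0.7]
width: 0.0101
gripper_force: 12.0
```

Call:
arm_command(
  motion=[
    [4,0,0,1,0,0,0],
    [4,0,0,0,0,0,0],
  ],
)

```text
clock: 15.03
eef_pos: [0.5115, 0.1672, 0.0836]
eef_rot: [-180.0, 0.1, 167.0]
contact_force: [-1.6, -0.2, 3.8]
width: 0.01
gripper_force: 12.0
```

The comb touched down at the expected height. I'll release and retreat.

Call:
arm_command(
  motion=[
    [13,0,0,0,0,0,0],
    [16,0,0,0,0,0,0],
    [24,0,0,0,0,0,0],
    [24,0,0,0,0,0,0],
    [24,0,0,-10,0,0,0],
    [24,0,0,-25,0,0,0],
    [24,0,0,-35,0,0,0],
    [24,0,0,-35,0,0,0],
    [24,0,0,-35,0,0,0],
  ],
)

```text
clock: 15.78
eef_pos: [0.5107, 0.1671, 0.225]
eef_rot: [-180.0, 0.1, 167.0]
contact_force: [0.9, 0.8, 0.1]
width: 0.0238
gripper_force: 0.0
```

Call:
arm_command(
  motion=[
    [24,0,-40,0,0,0,0],
    [24,0,-40,0,0,0,0],
    [24,0,-40,0,0,0,0],
    [24,0,-40,0,0,0,0],
    [24,0,-40,0,0,0,0],
    [24,0,-40,0,0,0,0],
    [24,0,-40,0,0,0,0],
    [24,0,0,0,0,0,0],
  ],
)

```text
clock: 16.45
eef_pos: [0.4468, -0.1114, 0.2241]
eef_rot: [-179.8, 0.2, 166.7]
contact_force: [-0.6, 0.4, 0.4]
width: 0.0242
gripper_force: 0.0
```

Run:
```python
from h import *
o=get_obs();print(o["eef_pos"])
c=camera("top");im=c["color"][:,:,::-1]
cv2.imwrite("pics/crop10.png",cv2.resize(im[120:250,250:400],None,fx=4.5,fy=4.5,interpolation=cv2.INTER_CUBIC))
hsv=cv2.cvtColor(c["color"],cv2.COLOR_RGB2HSV)
b=(hsv[...,0]>105)&(hsv[...,0]<130)&(hsv[...,1]>120); b[:170]=0;b[240:]=0;b[:,:265]=0;b[:,320:]=0
n,l,st,ce=cv2.connectedComponentsWithStats(b.astype(np.uint8));print(st[1:])
for r in range(170,240):
    u=np.nonzero(b[r])[0]
    if len(u): print(r,u.min(),u.max(),toc(ray(c,u.mean(),r,.058)).round(1)[:2])
```

```text
[ 0.44679592 -0.11139014  0.22413511]
[[285 188  10  37 110]]
188 293 294 [ 71.5 -44.5]
189 292 294 [ 72.1 -41.9]
190 292 294 [ 71.6 -39.4]
191 292 294 [ 71.1 -37. ]
192 292 293 [ 71.8 -34.4]
193 292 293 [ 71.3 -31.9]
194 291 293 [ 71.9 -29.3]
195 291 293 [ 71.4 -26.9]
196 291 293 [ 70.9 -24.5]
197 290 292 [ 72.8 -21.6]
198 289 292 [ 73.4 -18.9]
199 289 292 [ 72.9 -16.5]
200 289 291 [ 73.6 -13.9]
201 289 291 [ 73.1 -11.5]
202 288 291 [73.8 -8.9]
203 288 291 [73.2 -6.5]
204 288 290 [73.9 -3.8]
205 288 290 [73.4 -1.4]
206 288 290 [72.9  0.9]
207 287 290 [73.5  3.6]
208 287 290 [73.  6.]
209 287 289 [73.7  8.6]
210 287 289 [73.2 11. ]
211 287 289 [72.7 13.4]
212 287 289 [72.2 15.7]
213 287 289 [71.6 18.1]
214 287 289 [71.1 20.5]
215 287 288 [71.8 23.1]
216 287 288 [71.3 25.5]
217 286 288 [72.  28.1]
218 286 288 [71.4 30.4]
219 286 288 [70.9 32.8]
220 286 287 [71.6 35.4]
221 286 287 [71.1 37.8]
222 285 287 [71.8 40.4]
223 285 287 [71.2 42.7]
224 285 287 [70.7 45.1]
```

View pics/crop10.png

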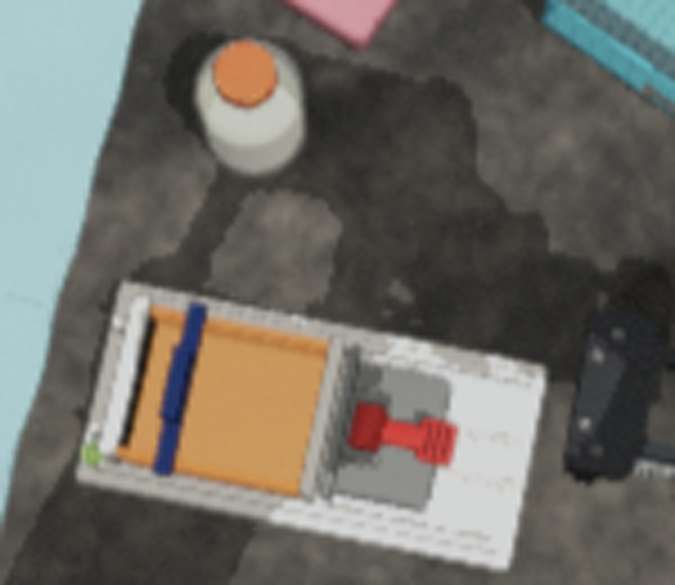

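The picture shows the comb lying straight across the tray from (197,310) to (165,470), and measured, it is centred on the notches. The lever is level, the tray is clamped and the bottle hasn't moved. I'll hand it in.

```bash
python3 -c "
from workcell import *
print(finish_job())"
```

```text
the job is handed in; nothing more can be done
None
```

I handed the job in at about 16.5 s. The tray is seated against the end wall, the lever is pressed to its stop, and the comb hangs across the tray with both ends in the notches. The push that seated the tray peaked near 23–26 N, above the 12–18 N you gave. I did no final picture check on the timer and petri dishes, but the arm never went near them.

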